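# Hitch the feed shuttle to the jewel press

### The job

Couple the yellow-handled feed shuttle to the hand press: push the mouth of its hook onto the brass pin at the foot of the press until the orange sprung latch snaps shut behind the pin. Then let go of it, standing flat on the counter, and leave the blue-handled spare shuttle alone.

Things in the scene. Friction and masses are not known exactly. Their poses are not given: they have to be found in the camera images.
- shuttle: YELLOW-handled feed shuttle, loose, 0.4 kg, flat on the counter: aluminium block 120 x 60 x 20 mm (x -50 to +70), square upright handle 26 x 26 mm, 20 to 65 mm high, and at the front a flat blued hook, 14 to 24 mm high, its throat bottom at x = 85 mm, its flared horns ending at x = 158 mm. Origin: underside, below the handle's middle; x forward out of the hook's mouth, y left, z up
- shuttle_latch (a joint): the yellow shuttle's orange latch across the hook's throat at x = 130 mm, rad: 0 = shut (weak spring), to 1.5 as an entering pin pushes it inwards (1 to 4 N); never outwards. The mouth before it is 22 mm wide at y = 0; horns flare to 64 mm. It shuts once the pin's axis is at shuttle x = 95 mm or less; the pin meets the throat bottom at x = 90 and, shut in, can play to 122
- hitch_pin (a point): brass hitch pin, fixed upright at the foot of the grey hand press: 10 mm diameter, round head 26 mm wide from 40 to 48 mm above the counter; the hook passes under the head, over the pin's foot (6 mm high, 28 wide). Point: pin axis at counter height; x points level from the pin into the press (its 30 mm high base begins 90 mm on), the way a shuttle is pushed on; z up
- spare: spare feed shuttle with the BLUE handle, same shape, latch and frame as the yellow one; to be left where it is
There are look-alikes about, which are no part of the job. What is shaped like the shuttle but green or purple is not meant.

How it is judged:
By the outcome, as a careful person would: the job done as asked, in the order asked, and still so for the second after the job is handed in, with the robot touching nothing.
It also fails if it takes over 32 s, if anything falls off the work surface, if the arm or the gripper's body presses on something with over 40 N, if the wrist force passes 120 N, or if a joint passes its speed limit or range.

### The arm

A 6-joint arm with a two-finger parallel gripper is mounted at the origin on the work surface. World frame = base frame: x ahead of the robot, y to its left, z up, the work surface at z = 0. Lengths are in mm, angles in degrees, forces in N, time in s.
With the tool pointing down it reaches from about 300 to 850 mm from the base axis. Payload 5.4 kg.
Tool frame: the origin (TCP) lies midway between the tips of the shut fingers; the grasp point (between the pads) lies 19 mm behind it; z points along the fingers, x is the direction in which the jaws open and shut, and the axes are right-handed (so a half turn about z gives the same grasp; the last joint's range is limited). The gripper opens to 85 mm and grips with 20 to 120 N. Pads are 22 mm wide; open, the fingers measure 114 mm over their backs; the gripper's body (76 mm by 85 mm) begins 54 mm behind the grasp point. The pads swing forward as they close: fully open they stand 13 mm farther back than shut.
Start: joints at [61.014, 9.076, 91.501, -0, 79.423, -12.038], TCP at [167.626, 550.007, 231.299] pointing down, gripper open.
Joint ranges: [-166.64, 166.64], [-54.1, 131.32], [10.49, 154.53], [-73.88, 253.88], [9.74, 151.15], [-171.62, 171.62]. Speed limits (degrees/s): [147.25, 147.25, 180, 180, 180, 180].

### API

Orientations are given as a 3x3 rotation matrix whose columns are the frame's x, y, z axes.
In Python, from station import bot gives the robot as it stands.
- The arm moves only by the tool play_rows, never from a script. Its argument "plan" is a list of rows, each an object of numbers: "grip": the finger opening in cm, from 0 to 8.54; "x", "y", "z": the shift along the tool's x, y, z in cm; "yaw": the turn about the tool's z in rad. A call has 1 to 12 rows; each row shifts and turns the pose as measured when the row begins, along the tool's axes as they then stand; what a row does not reach is not made up. A row lasts 1/10 s, in which the tool goes at most 50 mm and 8.59 degrees, less where a joint would pass 70% of its speed; a pose out of reach is approached as far as the arm can. A call is refused whole if a number of a shift passes 5 or a number of a turn 0.15, either way. A call with a gripper value outside its range is refused whole. The fingers move at their own pace and stop on an object; "force" is the grip in N (left out, the last holds). Time passes only in rows, so rows that do not move let the fingers close. It gives the time, the measured TCP pose, the force and the opening at its end, in the units of the state.
- bot.get_state(): the state, without advancing time (a new reading comes with each control period).
- bot.snapshot(name): name is "scene" or "top" or "wrist"; returns a dict with "img" (400x640x3 uint8, blue, green, red), "K" (3x3 intrinsics, pixels), "dist" ([k1, k2, p1, p2, k3] as OpenCV has them; the pictures are not rectified), "xyz" and "attitude" of the camera in the world. Camera axes: x right, y down, z forward; pixel columns grow to the right and rows downward; lengths in mm; the calibration is good to about 2 mm. A picture is of the moment at which its call begins. There is no depth.
- bot.job_done(): hands the job in, once; it reports no verdict.
Trained networks look in a picture, given as the dict that the camera call returned (one of the last four; its "shot" number tells which), for a name from the list of things; names that differ only in an ending like _2 or _b are one class to them, and where a whole thing is asked for, a point or a joint stands for the part that bears it (a point fixed in the world has none). Each returns a list of dicts, best first, with "confidence" (0 to 1); they miss things now and then, are a little off and sometimes report something else, mostly with a low value. They report only what shows in the picture. A call takes as long as a camera call. They do not tell look-alikes from the thing itself.
- bot.find_in(thing, picture): "extent" ([left, top, right, bottom] in pixels, round what is visible of it).
- bot.silhouettes(thing, picture): "mask" (400x640 bool, what is visible of it) and "extent" ([left, top, right, bottom] in pixels, round what is visible of it).
The state is a dict: "time": time; "joints": joint angles; "joint_velocities": joint speeds; "effort": joint torques, N m; "ee_pos": TCP position; "tcp_rot": TCP orientation; "ft_force": force on the tool from outside, world axes, zero at the start; "moment": the same for the moment, N m; "finger_gap": opening from 0.0 (shut) to 1.0 (fully open).
Only numpy, scipy, OpenCV 4.12 (cv2) and the standard library are available. Lean on these libraries where they do the work, as an engineer would, in place of code of your own. Each camera call takes 0.05 s, during which the arm holds its last target. There are 200 camera calls.

## Working session

There is one attempt and no reset: what is moved stays moved. The work goes in short steps, Python scripts to look and compute and a tool call to move; the robot and the scene stay as the last step left them, time stands still between calls to the robot, and variables do not carry over. Pictures are saved under pics/ and viewed, about 8 in all and at most 12, crops included, and the job is handed in when it is done.

Besides the shell and the picture viewer there is one more tool, called after ">>>" in YAML: its name, and indented under it one key for each argument. play_rows: Moves the arm, as the interface text tells. Its arguments: {"type":"object","properties":{"plan":{"type":"array","items":{"type":"object","properties":{"grip":{"type":"number"},"x":{"type":"number"},"y":{"type":"number"},"z":{"type":"number"},"yaw":{"type":"number"}}}},"force":{"type":"number"}},"required":["plan"]}

```bash
mkdir -p pics; ls
python3 - <<'E'
from station import bot
import cv2, numpy as np
s=bot.get_state(); print(s['time'],s['ee_pos'],np.round(s['tcp_rot'],3).tolist(),s['finger_gap'])
ims=[]
for n in ['scene','top']:
    p=bot.snapshot(n); cv2.imwrite(f'pics/{n}0.png',p['img']); print(n,p['K'],p['dist'],p['xyz'],np.round(p['attitude'],4).tolist())
    for t in ['shuttle','hitch_pin','spare','shuttle_latch']:
        for d in bot.find_in(t,p)[:5]: print(t,np.round(d['extent']),round(d['confidence'],2))
E
```

```text
pics
0.0 [167.3093849  549.48078326 230.28981962] [[0.291, 0.957, -0.001], [0.957, -0.291, -0.002], [-0.002, -0.0, -1.0]] 1.000018560065909
scene [[435.07472562   0.         316.13226099]
 [  0.         435.07472562 195.99638501]
 [  0.           0.           1.        ]] [-0.08656997  0.          0.          0.          0.        ] [1257.10287514 -564.85605959  810.7415948 ] [[0.5879, 0.4778, -0.6527], [0.8088, -0.3645, 0.4615], [-0.0174, -0.7992, -0.6008]]
shuttle [323. 136. 364. 174.] 0.65
shuttle [353. 185. 426. 226.] 0.56
shuttle [178. 228. 216. 289.] 0.56
shuttle [388. 155. 446. 192.] 0.46
hitch_pin [146. 229. 279. 379.] 0.61
hitch_pin [391. 157. 451. 190.] 0.24
spare [393. 156. 452. 193.] 0.87
shuttle_latch [179. 232. 194. 240.] 0.55
top [[435.34243294   0.         320.9377814 ]
 [  0.         435.34243294 199.57504534]
 [  0.           0.           1.        ]] [-0.07926767  0.          0.          0.          0.        ] [ 338.08002705    4.14325437 1344.03290171] [[-0.0253, -0.9975, 0.066], [-0.9994, 0.0268, 0.0216], [-0.0233, -0.0654, -0.9976]]
shuttle [254. 122. 289. 193.] 0.89
shuttle [240. 217. 270. 286.] 0.88
shuttle [432. 167. 462. 233.] 0.67
hitch_pin [404.  54. 542. 150.] 0.59
spare [195. 144. 230. 209.] 0.86
```

View pics/scene0.png

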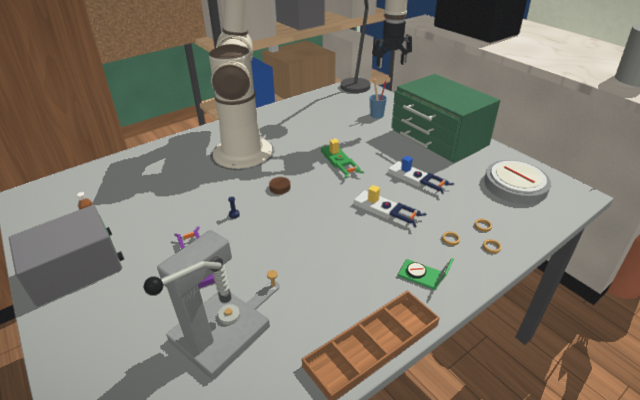

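View pics/top0.png

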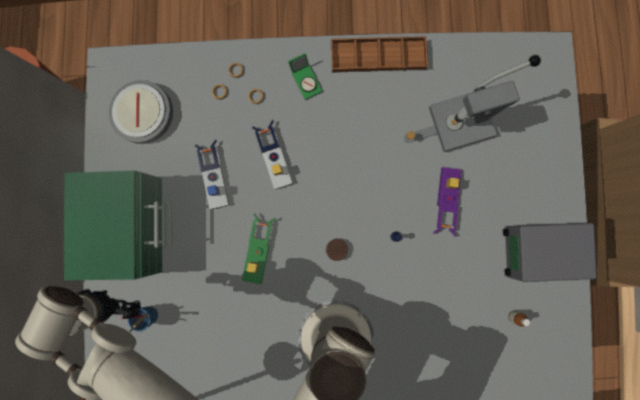

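The scene shows four shuttle-shaped things (top picture): green body (258,250), purple body (449,200), aluminium with blue handle (212,190), aluminium with yellow handle (277,170). The last is the one meant, because it has an aluminium body and a yellow handle. The pin is at (411,136), with the press to its right. I'll confirm in an enlarged crop.

```bash
cat > h.py <<'E'
import cv2, numpy as np
def ray(p,uv):
    n=cv2.undistortPoints(np.array([[uv]],float),np.array(p['K']),np.array(p['dist']))[0,0]
    return np.array(p['attitude'])@np.array([n[0],n[1],1.])
def at(p,uv,z):
    d=ray(p,uv); c=np.array(p['xyz']); return c+d*(z-c[2])/d[2]
def proj(p,X):
    R=np.array(p['attitude']); c=(np.atleast_2d(X)-np.array(p['xyz']))@R
    return cv2.projectPoints(c,np.zeros(3),np.zeros(3),np.array(p['K']),np.array(p['dist']))[0][:,0]
E
python3 - <<'E'
from station import bot
import cv2, numpy as np
a=cv2.imread('pics/top0.png')
A=cv2.resize(a[110:210,240:310],None,fx=5.5,fy=5.5,interpolation=cv2.INTER_CUBIC)
B=cv2.resize(a[85:185,390:460],None,fx=5.5,fy=5.5,interpolation=cv2.INTER_CUBIC)
cv2.imwrite('pics/crop1.png',np.hstack([A,B]))
E
```

```text
(no output)
```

View pics/crop1.png

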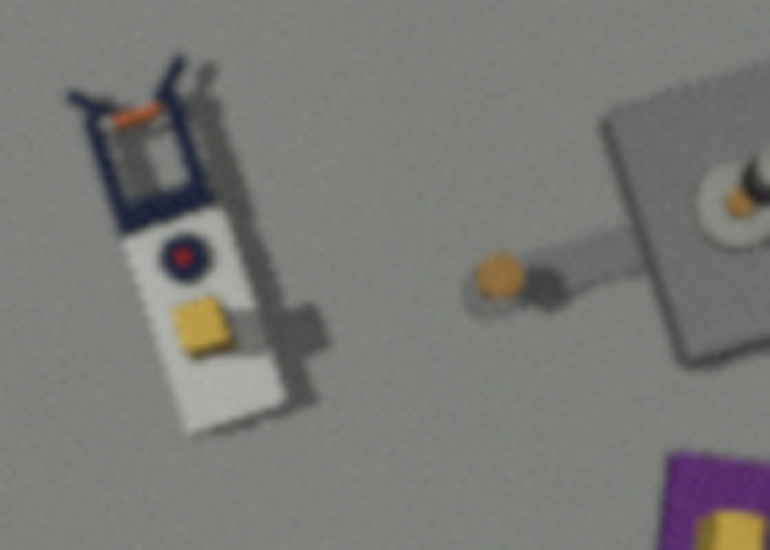

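Left is the yellow-handled aluminium shuttle (handle at crop (203,320), hook pointing up); right is the pin head (500,275), with the press base edge running (605,120) to (690,365).

Run:
```python
from station import bot
import cv2, numpy as np
from h import *
from scipy.optimize import least_squares
p=bot.snapshot('top')
c=lambda x,y,o:((x+.5)/5.5-.5+o[0],(y+.5)/5.5-.5+o[1])
o=(240,110)
M=[((190,435),(-50,30,20)),((288,402),(-50,-30,20)),((222,207),(70,-30,20)),((122,235),(70,30,20)),((182,60),(158,-32,24)),((72,97),(158,32,24))]
px=np.array([c(*m[0],o) for m in M]); X=np.array([m[1] for m in M],float)
def W(q,X):
    C,S=np.cos(q[2]),np.sin(q[2]); return X@np.array([[C,S,0],[-S,C,0],[0,0,1]])+np.array([q[0],q[1],0])
r=least_squares(lambda q:(proj(p,W(q,X))-px).ravel(),[500,100,0.2])
print('shuttle',r.x[:2],np.degrees(r.x[2]),r.fun.round(1))
o=(390,85)
print('pin',at(p,c(500,275,o),48))
a,b=at(p,c(605,120,o),30),at(p,c(690,365,o),30);d=b-a;print('edge',a,b,'normal deg',np.degrees(np.arctan2(-d[0]*-1,d[1]*-1)))
n=np.array([d[1],-d[0]]);n/=np.linalg.norm(n);print(n,np.degrees(np.arctan2(n[1],n[0])),(a[:2]-at(p,c(500,275,o),48)[:2])@n)
s=bot.snapshot('scene')
print('pin scene head top', proj(s,[at(p,c(500,275,o),48)]))
w=bot.snapshot('wrist'); print(np.array(w['xyz']),np.round(w['attitude'],3).tolist(),w['K'])
```

```text
shuttle [516.71155754 162.2108012 ] 16.965867534245273 [-0.3  0.9  0.5  0.7  0.4 -0.5  0.2  0.6 -0.6 -0.8 -0.2 -0.9]
pin [ 607.82933343 -455.625898     48.        ]
edge [ 698.87722442 -527.36611749   30.        ] [ 558.46341772 -566.90408868   30.        ] normal deg -74.2737469736403
[-0.27104152  0.96256766] 105.7262530263597 -93.73257407971792
pin scene head top [[187.34702223 315.33882476]]
[103.19506208 570.68751749 374.08027105] [[0.292, 0.922, 0.255], [0.956, -0.281, -0.078], [-0.0, 0.267, -0.964]] [[349.52851504   0.         316.40972876]
 [  0.         349.52851504 203.17262647]
 [  0.           0.           1.        ]]
```

Run:
```python
from station import bot
import cv2, numpy as np
from h import *
p=bot.snapshot('top')
c=lambda x,y,o=(390,85):((x-385+.5)/5.5-.5+o[0],(y+.5)/5.5-.5+o[1])
P=at(p,c(500,275),48);print('pin',P)
a,b=at(p,c(605,120),30),at(p,c(690,365),30);d=b-a
n=np.array([-d[1],d[0]]);n/=np.linalg.norm(n);print(n,np.degrees(np.arctan2(n[1],n[0])),(a[:2]-P[:2])@n)
s=bot.snapshot('scene'); print('pin in scene', proj(s,[P]))
# two-view triangulation with head top in scene ~(272,274)
T=bot.get_state()
print(T['time'],T['joints'])
```

```text
pin [ 612.79278705 -242.73293478   48.        ]
[ 0.27937824 -0.96018113] -73.7769002455763 88.92878167135332
pin in scene [[271.84305111 273.75108226]]
0.75 [ 6.10147565e+01  9.07538225e+00  9.14994193e+01 -1.73225137e-03
  7.94234504e+01 -1.20392400e+01]
```

>>> play_rows:
  plan:
    - {"x":-4.8,"y":1.4}
    - {"x":-4.8,"y":1.4}
    - {"x":-4.8,"y":1.4}
    - {"x":-4.8,"y":1.4}
    - {"x":-1,"y":4.8}
    - {"x":-1,"y":4.8}
    - {"x":-1,"y":4.8}
    - {"x":-1,"y":4.8}
    - {"x":-1,"y":4.8}
    - {"x":-1,"y":4.8}

```text
schema error: expected keys grip, x, y, z, yaw
```

>>> play_rows:
  plan:
    - {"grip":8.5,"x":-4.8,"y":1.4,"z":0,"yaw":0}
    - {"grip":8.5,"x":-4.8,"y":1.4,"z":0,"yaw":0}
    - {"grip":8.5,"x":-4.8,"y":1.4,"z":0,"yaw":0}
    - {"grip":8.5,"x":-4.8,"y":1.4,"z":0,"yaw":0}
    - {"grip":8.5,"x":-1,"y":4.8,"z":0,"yaw":0}
    - {"grip":8.5,"x":-1,"y":4.8,"z":0,"yaw":0}
    - {"grip":8.5,"x":-1,"y":4.8,"z":0,"yaw":0}
    - {"grip":8.5,"x":-1,"y":4.8,"z":0,"yaw":0}
    - {"grip":8.5,"x":-1,"y":4.8,"z":0,"yaw":0}
    - {"grip":8.5,"x":-1,"y":4.8,"z":0,"yaw":0}

```text
time: 1.75
ee_pos: [424.5, 202.9, 228.5]
tcp_rot: [[0.282, 0.96, 0.003], [0.96, -0.282, -0.0], [0.001, 0.003, -1.0]]
ft_force: [0.5, 0.4, 0.7]
finger_gap: 0.995
```

>>> play_rows:
  plan:
    - {"grip":8.5,"x":-0.6,"y":4.6,"z":0,"yaw":0}
    - {"grip":8.5,"x":0,"y":0,"z":0,"yaw":-0.148}
    - {"grip":8.5,"x":0,"y":0,"z":0,"yaw":-0.148}
    - {"grip":8.5,"x":0,"y":0,"z":0,"yaw":-0.148}
    - {"grip":8.5,"x":0,"y":0,"z":0,"yaw":-0.148}
    - {"grip":8.5,"x":0,"y":0,"z":0,"yaw":0}

```text
time: 2.35
ee_pos: [474.7, 177.6, 228.0]
tcp_rot: [[-0.308, 0.951, 0.004], [0.951, 0.308, -0.001], [-0.002, 0.003, -1.0]]
ft_force: [0.3, 0.6, 0.7]
finger_gap: 0.999
```

Run:
```python
from station import bot
import cv2, numpy as np, pickle
w=bot.snapshot('wrist'); pickle.dump(w,open('w1.pkl','wb'))
print(bot.get_state()['ee_pos'],w['xyz'])
for d in bot.find_in('shuttle',w): print(d)
cv2.imwrite('pics/w1.png',w['img'])
```

```text
[474.67790384 177.61878628 227.97260278] [410.10878691 157.78342571 370.52743423]
{'extent': [258.7, 160.3, 325.1, 338.6], 'confidence': 0.96}
{'extent': [345.2, 0.0, 470.8, 111.1], 'confidence': 0.91}
```

View pics/w1.png

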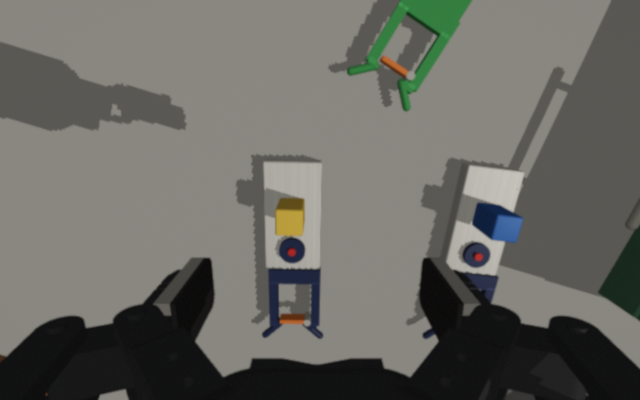

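The wrist view shows the yellow shuttle at centre (block corners about (264,162), (322,163), (321,269), (268,269); yellow handle at (290,215)), with the blue spare to its right.

```bash
cat >> h.py <<'E'
from scipy.optimize import least_squares
def W(q,X):
    X=np.asarray(X,float); C,S=np.cos(q[2]),np.sin(q[2]); return X@np.array([[C,S,0],[-S,C,0],[0,0,1]])+np.array([q[0],q[1],0])
def fit(p,px,X,q0):
    r=least_squares(lambda q:(proj(p,W(q,X))-np.array(px)).ravel(),q0); return r.x,r.fun.reshape(-1,2).round(1)
E
python3 - <<'E'
import pickle,cv2
from h import *
w=pickle.load(open('w1.pkl','rb'))
hsv=cv2.cvtColor(w['img'],cv2.COLOR_BGR2HSV)
m=cv2.inRange(hsv,(18,100,90),(35,255,255)); ys,xs=np.nonzero(m[150:300,230:350]); print('yellow',xs.min()+230,xs.max()+230,ys.min()+150,ys.max()+150)
q,f=fit(w,[(264,162),(322,163),(320.5,269),(268,269),(264,335),(322,335)],[(-50,-30,20),(-50,30,20),(70,30,20),(70,-30,20),(158,-32,19),(158,32,19)],[517,162,.3])
print(q[:2],np.degrees(q[2]),f.tolist())
print(proj(w,W(q,[(a,b,z) for z in (65,) for a in (-13,13) for b in (-13,13)])).round(1).tolist())
for t in (0,):print(proj(w,[(474.7,177.6,228)]))
E
```

```text
yellow 275 303 198 235
[516.76378075 166.10009918] 16.997096886084872 [[-0.5, -1.7], [1.0, -1.7], [0.1, 0.8], [-1.8, -0.2], [2.4, 1.5], [-1.2, 2.4]]
[[275.8, 208.5], [304.3, 209.0], [276.2, 235.2], [304.1, 235.7]]
[[314.74769602 262.78943574]]
```

>>> play_rows:
  plan:
    - {"grip":8.5,"x":-2.4,"y":3.6,"z":0,"yaw":0.017}
    - {"grip":8.5,"x":0,"y":0,"z":4.9,"yaw":0}
    - {"grip":8.5,"x":0,"y":0,"z":4.9,"yaw":0}
    - {"grip":8.5,"x":0,"y":0,"z":0,"yaw":0}

```text
time: 2.85
ee_pos: [519.7, 166.0, 130.4]
tcp_rot: [[-0.277, 0.961, 0.01], [0.961, 0.277, -0.0], [-0.003, 0.01, -1.0]]
ft_force: [-1.2, 0.5, -0.9]
finger_gap: 0.998
```

>>> play_rows:
  plan:
    - {"grip":8.5,"x":0,"y":-0.3,"z":4.0,"yaw":-0.015}
    - {"grip":8.5,"x":0,"y":0,"z":3,"yaw":0}
    - {"grip":8.5,"x":0,"y":0,"z":2.9,"yaw":0}
    - {"grip":8.5,"x":0,"y":0,"z":0,"yaw":0}

```text
time: 3.25
ee_pos: [522.7, 166.4, 37.0]
tcp_rot: [[-0.285, 0.958, 0.019], [0.958, 0.285, 0.001], [-0.005, 0.019, -1.0]]
ft_force: [-0.9, -0.5, -0.1]
finger_gap: 0.994
```

>>> play_rows:
  plan:
    - {"grip":8.5,"x":0,"y":-0.6,"z":0.5,"yaw":0}
    - {"grip":8.5,"x":0,"y":0,"z":0,"yaw":0}

```text
time: 3.45
ee_pos: [519.6, 165.2, 36.3]
tcp_rot: [[-0.284, 0.958, 0.025], [0.959, 0.284, 0.001], [-0.006, 0.024, -1.0]]
ft_force: [0.4, 0.2, -0.2]
finger_gap: 0.991
```

>>> play_rows:
  plan:
    - {"grip":8.5,"x":0,"y":-0.2,"z":0.8,"yaw":0}
    - {"grip":2.0,"x":0,"y":0,"z":0,"yaw":0}
    - {"grip":2.0,"x":0,"y":0,"z":0,"yaw":0}
    - {"grip":2.0,"x":0,"y":0,"z":0,"yaw":0}
    - {"grip":2.0,"x":0,"y":0,"z":0,"yaw":0}
  force: 60

```text
time: 3.95
ee_pos: [521.8, 165.0, 33.4]
tcp_rot: [[-0.284, 0.958, 0.035], [0.959, 0.284, 0.002], [-0.008, 0.034, -0.999]]
ft_force: [-0.1, -0.4, 0.7]
finger_gap: 0.322
```

>>> play_rows:
  plan:
    - {"grip":2.0,"x":0,"y":0,"z":0,"yaw":0}
    - {"grip":2.0,"x":0,"y":0,"z":-1.2,"yaw":0}
  force: 80

```text
time: 4.15
ee_pos: [519.5, 164.8, 44.0]
tcp_rot: [[-0.284, 0.958, 0.03], [0.959, 0.284, 0.002], [-0.007, 0.029, -1.0]]
ft_force: [-1.0, -0.9, -4.1]
finger_gap: 0.292
```

>>> play_rows:
  plan:
    - {"grip":2,"x":-2.0,"y":-0.2,"z":0,"yaw":0.144}
    - {"grip":2,"x":-2.0,"y":0.1,"z":0,"yaw":0.144}
    - {"grip":2,"x":-2.0,"y":0.35,"z":0,"yaw":0.144}
    - {"grip":2,"x":-1.9,"y":0.6,"z":0,"yaw":0.144}
    - {"grip":2,"x":-1.8,"y":0.9,"z":0,"yaw":0.144}
    - {"grip":2,"x":-1.6,"y":1.1,"z":0,"yaw":0.144}
    - {"grip":2,"x":-1.5,"y":1.4,"z":0,"yaw":0.144}
    - {"grip":2,"x":-1.2,"y":1.6,"z":0,"yaw":0.144}

```text
time: 4.95
ee_pos: [543.3, 4.0, 47.1]
tcp_rot: [[0.786, 0.618, 0.025], [0.618, -0.786, 0.003], [0.022, 0.013, -1.0]]
ft_force: [0.4, 0.1, -3.2]
finger_gap: 0.289
```

>>> play_rows:
  plan:
    - {"grip":2,"x":-0.8,"y":1.7,"z":0,"yaw":0.131}
    - {"grip":2,"x":-0.5,"y":1.8,"z":0,"yaw":0.131}
    - {"grip":2,"x":-0.3,"y":1.9,"z":0,"yaw":0.131}
    - {"grip":2,"x":0,"y":0,"z":0.9,"yaw":0}

```text
time: 5.35
ee_pos: [557.3, -55.6, 40.2]
tcp_rot: [[0.968, 0.248, 0.026], [0.248, -0.969, 0.003], [0.025, 0.004, -1.0]]
ft_force: [0.7, 1.7, -2.7]
finger_gap: 0.293
```

Run:
```python
from station import bot
import cv2, numpy as np, pickle
w=bot.snapshot('wrist');t=bot.snapshot('top'); s=bot.snapshot('scene');pickle.dump((w,t,s),open('w2.pkl','wb'))
S=bot.get_state();print(S['ee_pos'],S['ft_force'],S['finger_gap'])
A=cv2.resize(t['img'][90:210,290:440],(640,512),interpolation=cv2.INTER_CUBIC)
cv2.imwrite('pics/w2.png',w['img']);cv2.imwrite('pics/t2.png',A)
```

```text
[554.12954919 -52.21327378  37.46977657] [ 0.43220367 -0.54525925 -2.67013161] 0.29066878044767425
```

View pics/w2.png

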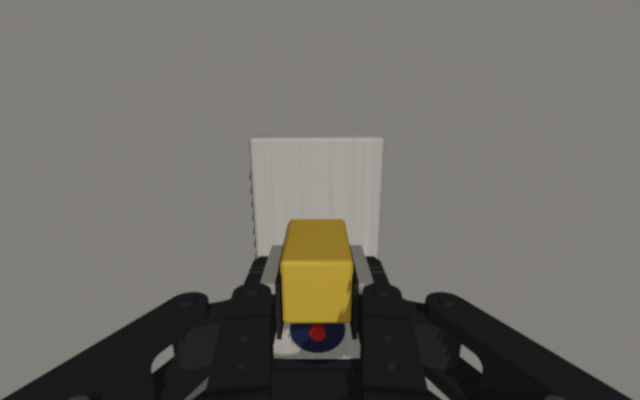

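View pics/t2.png

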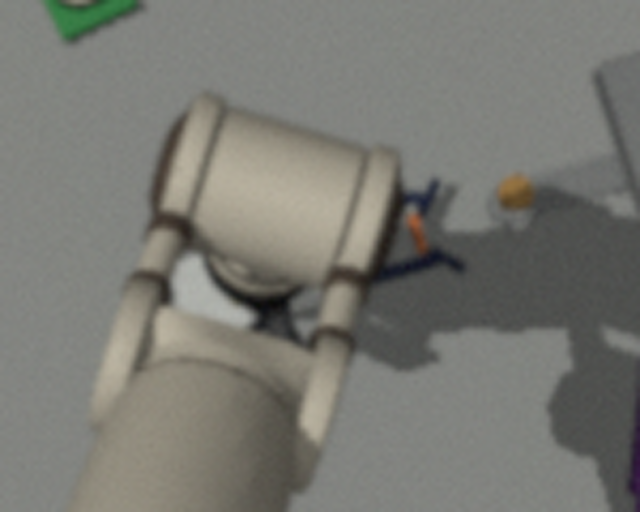

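The wrist view shows the shuttle held straight in the jaws (handle at (317,270)). The top crop shows horn tips at about (436,183) and (461,267), with the pin head at (516,192), so the hook is aimed a little below the pin in the picture.

Run:
```python
import pickle,cv2
from h import *
w,t,s=pickle.load(open('w2.pkl','rb'))
c=lambda x,y:((x+.5)/4.2667-.5+290,(y+.5)/4.2667-.5+90)
a,b=at(t,c(436,183),23),at(t,c(461,267),23)  # left,right tip
P=at(t,c(516,192),48); print('tips',a,b,'pin',P)
d=(b-a)[:2]; h=np.arctan2(d[0],-d[1])-np.pi/2 ; n=np.array([d[1],-d[0]]);n/=np.linalg.norm(n)
if n[1]>0:n=-n
print('len',np.linalg.norm(d),'heading',np.degrees(np.arctan2(n[1],n[0])))
m=(a+b)[:2]/2; e=np.array([np.cos(np.radians(-73.8)),np.sin(np.radians(-73.8))]); l=np.array([-e[1],e[0]])
print('tip mid vs pin: along',(P[:2]-m)@e,'left',(P[:2]-m)@l)
# wrist: block rear corners + handle
q,f=fit(w,[(250,138),(382,138)],[(-50,-30,24),(-50,30,24)],[555,-52,-1.29]); print(q[:2],np.degrees(q[2]),f.tolist())
# pin from scene: head top
m2=cv2.inRange(cv2.cvtColor(s['img'],cv2.COLOR_BGR2HSV)[255:300,255:290],(8,120,120),(22,255,255));print(np.argwhere(m2).min(0)+[255,255],np.argwhere(m2).max(0)+[255,255],proj(s,[P]))
# press axis
R=np.array(w['attitude']);print(w['xyz'])
```

```text
tips [ 626.08152612 -190.24535349   23.        ] [ 564.43563603 -205.78380593   23.        ] pin [ 612.7093433  -242.89181413   48.        ]
len 63.574045565851904 heading -75.85273336246621
tip mid vs pin: along 47.963932304955485 left 4.23750751037886
[556.88269013 -50.80618637] -75.75129779638483 [[-0.8, 0.0], [0.8, 0.0]]
[259 267] [285 289] [[271.76749789 273.75983102]]
[537.25225021  10.58067535 182.67768195]
```

>>> play_rows:
  plan:
    - {"grip":2,"x":0,"y":0,"z":0.3,"yaw":-0.031}
    - {"grip":2,"x":0,"y":0,"z":0.1,"yaw":0}

```text
time: 5.7
ee_pos: [554.1, -50.5, 34.9]
tcp_rot: [[0.957, 0.29, 0.018], [0.29, -0.957, 0.006], [0.019, -0.0, -1.0]]
ft_force: [-0.8, -1.6, 2.3]
finger_gap: 0.289
```

>>> play_rows:
  plan:
    - {"grip":4.5,"x":0,"y":0,"z":0,"yaw":0}
    - {"grip":4.5,"x":0,"y":0,"z":0,"yaw":0}
    - {"grip":2,"x":0,"y":0,"z":0,"yaw":0}
    - {"grip":2,"x":0,"y":0,"z":0,"yaw":0}
    - {"grip":2,"x":0,"y":0,"z":0,"yaw":0}

```text
time: 6.2
ee_pos: [555.1, -48.4, 36.7]
tcp_rot: [[0.955, 0.295, 0.021], [0.295, -0.956, 0.006], [0.022, 0.001, -1.0]]
ft_force: [-0.2, -0.8, -2.2]
finger_gap: 0.29
```

Run:
```python
from station import bot
import cv2, numpy as np, pickle
t=bot.snapshot('top'); s=bot.snapshot('scene');pickle.dump((t,s),open('w3.pkl','wb'))
S=bot.get_state();print(S['time'],S['ee_pos'],S['ft_force'],S['finger_gap'],S['tcp_rot'].tolist() if hasattr(S['tcp_rot'],'tolist') else S['tcp_rot'])
A=cv2.resize(t['img'][115:165,375:450],None,fx=8,fy=8,interpolation=cv2.INTER_CUBIC)
B=cv2.resize(s['img'][215:315,230:350],(600,500),interpolation=cv2.INTER_CUBIC)
cv2.imwrite('pics/t3.png',A)
```

```text
6.3 [555.1125124  -48.36921505  36.66342437] [-0.53998014 -0.42597401  0.93352295] 0.2922229573298033 [[0.9553761707380756, 0.29466002650509926, 0.02078078838413711], [0.2945987540629461, -0.9556020780328972, 0.006020179712304742], [0.021632070876636465, 0.00037045812571574825, -0.9997659307409735]]
```

View pics/t3.png

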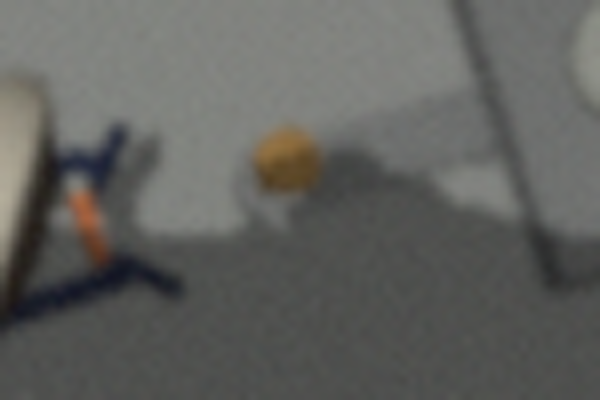

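The top crop (8x, offset 375,115) shows tips at about (120,128) and (182,290), latch ends (78,193) and (102,265), pin head at (288,160).

Run:
```python
import pickle
from h import *
t,s=pickle.load(open('w3.pkl','rb'))
c=lambda x,y:((x+.5)/8-.5+375,(y+.5)/8-.5+115)
a,b=at(t,c(120,128),19),at(t,c(182,290),19); P=at(t,c(288,160),48)
d=(b-a)[:2]; n=np.array([-d[1],d[0]]);n/=np.linalg.norm(n); n=n if n[1]<0 else -n
m=(a+b)[:2]/2; la=((at(t,c(78,193),20)+at(t,c(102,265),20))/2)[:2]
e1,e2=at(t,c(465,10),30),at(t,c(548,275),30); d2=(e2-e1)[:2]; n2=np.array([-d2[1],d2[0]]);n2/=np.linalg.norm(n2);n2=n2 if n2[1]<0 else -n2
ang=lambda v:np.degrees(np.arctan2(v[1],v[0]))
print('len',np.linalg.norm(d),'head',ang(n),'tip->latch',ang(m-la),'press',ang(n2),'pin',P,'tipmid',m,'latch',la)
for H in(-73.3,-73.8,ang(n)):
    e=np.array([np.cos(np.radians(H)),np.sin(np.radians(H))]); l=np.array([-e[1],e[0]])
    print(H,'tip: along',(P[:2]-m)@e,'left',(P[:2]-m)@l,'latch: ',(P[:2]-la)@e,(P[:2]-la)@l)
```

```text
len 67.26625626531437 head -71.49485727042966 tip->latch -72.7477687656606 press -75.49920660430175 pin [ 612.87491927 -242.92554242   48.        ] tipmid [ 601.33432743 -194.83802567] latch [ 593.91412589 -170.94435696]
-73.3 tip: along 49.37561573375169 left -2.764615341356677 latch:  74.3937820823886 -2.5234764507116894
-73.8 tip: along 49.39786117551559 left -2.3336320098210757 latch:  74.41297060194864 -1.874180384260546
-71.49485727042966 tip: along 49.26402575311137 left -4.318598577033015 latch:  74.27737250004624 -4.865663408888318
```

>>> play_rows:
  plan:
    - {"grip":2,"x":-0.2,"y":1,"z":0,"yaw":0.01}
    - {"grip":2,"x":0,"y":2,"z":0,"yaw":0}
    - {"grip":2,"x":0,"y":2,"z":0,"yaw":0}

```text
time: 6.6
ee_pos: [567.3, -94.9, 36.8]
tcp_rot: [[0.958, 0.287, 0.019], [0.287, -0.958, 0.01], [0.022, -0.004, -1.0]]
ft_force: [0.7, 2.0, 3.2]
finger_gap: 0.286
```

>>> play_rows:
  plan:
    - {"grip":2,"x":-0.1,"y":1,"z":0,"yaw":0}
    - {"grip":2,"x":0,"y":1,"z":0,"yaw":0}
    - {"grip":2,"x":0,"y":1,"z":0,"yaw":0}
    - {"grip":2,"x":0,"y":1,"z":0,"yaw":0}

```text
time: 7.0
ee_pos: [578.7, -136.2, 37.0]
tcp_rot: [[0.959, 0.284, 0.019], [0.284, -0.959, 0.014], [0.022, -0.008, -1.0]]
ft_force: [-0.8, 6.0, 3.8]
finger_gap: 0.292
```

>>> play_rows:
  plan:
    - {"grip":2,"x":0,"y":1,"z":0,"yaw":0}
    - {"grip":2,"x":0,"y":0.7,"z":0,"yaw":0}

```text
time: 7.2
ee_pos: [584.3, -153.5, 37.0]
tcp_rot: [[0.959, 0.284, 0.02], [0.284, -0.959, 0.014], [0.023, -0.008, -1.0]]
ft_force: [0.8, 3.1, 3.8]
finger_gap: 0.29
```

>>> play_rows:
  plan:
    - {"grip":2,"x":0,"y":0.5,"z":0,"yaw":0}

```text
time: 7.3
ee_pos: [585.8, -159.0, 37.0]
tcp_rot: [[0.959, 0.284, 0.019], [0.284, -0.959, 0.014], [0.023, -0.008, -1.0]]
ft_force: [-0.8, 4.1, 3.6]
finger_gap: 0.289
```

>>> play_rows:
  plan:
    - {"grip":2,"x":0,"y":0.4,"z":0,"yaw":0}

```text
time: 7.4
ee_pos: [586.2, -160.4, 37.1]
tcp_rot: [[0.959, 0.283, 0.017], [0.283, -0.959, 0.021], [0.022, -0.015, -1.0]]
ft_force: [-6.3, 23.8, 17.9]
finger_gap: 0.29
```

Run:
```python
from station import bot
import cv2, numpy as np, pickle
t=bot.snapshot('top'); s=bot.snapshot('scene')
S=bot.get_state();print(S['time'],S['ee_pos'],S['ft_force'])
A=cv2.resize(t['img'][115:165,375:435],(480,400),interpolation=cv2.INTER_CUBIC)
B=cv2.resize(s['img'][245:305,250:298],(320,400),interpolation=cv2.INTER_CUBIC)
cv2.imwrite('pics/t4.png',np.hstack([A,B]))
```

```text
7.5 [ 586.19682276 -160.32809645   37.11066665] [-4.35215528 12.2771523  10.83490557]
```

View pics/t4.png

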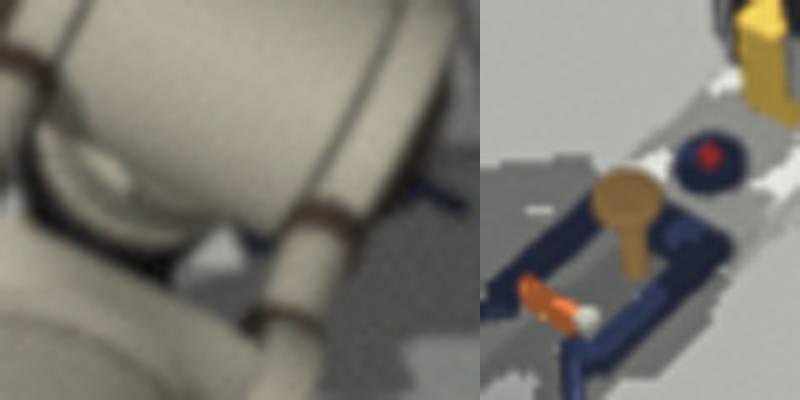

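The hook bottomed on the pin (force rose to 24 N). In the scene crop the pin stands inside the throat at (635,265), with the orange latch across behind it at (550,305), shut. Next I relieve the force, release and rise.

>>> play_rows:
  plan:
    - {"grip":2,"x":0,"y":-0.3,"z":0,"yaw":0}
    - {"grip":2,"x":0,"y":0,"z":0,"yaw":0}
    - {"grip":8.5,"x":0,"y":0,"z":0,"yaw":0}
    - {"grip":8.5,"x":0,"y":0,"z":0,"yaw":0}
    - {"grip":8.5,"x":0,"y":0,"z":0,"yaw":0}
    - {"grip":8.5,"x":0,"y":0,"z":0,"yaw":0}
    - {"grip":8.5,"x":0,"y":0,"z":-2,"yaw":0}
    - {"grip":8.5,"x":0,"y":0,"z":-4,"yaw":0}
    - {"grip":8.5,"x":0,"y":0,"z":-4.5,"yaw":0}
    - {"grip":8.5,"x":0,"y":-3,"z":-3,"yaw":0}
    - {"grip":8.5,"x":0,"y":-4,"z":-2,"yaw":0}

```text
time: 8.6
ee_pos: [560.0, -96.8, 192.3]
tcp_rot: [[0.961, 0.277, 0.008], [0.277, -0.961, 0.02], [0.013, -0.017, -1.0]]
ft_force: [0.2, 0.2, 1.1]
finger_gap: 0.994
```

Run:
```python
from station import bot
import cv2, numpy as np, pickle
s=bot.snapshot('scene')
S=bot.get_state();print(S['time'],S['ee_pos'],S['ft_force'],S['finger_gap'])
cv2.imwrite('pics/s5.png',cv2.resize(s['img'][140:310,200:460],(780,510),interpolation=cv2.INTER_CUBIC))
```

```text
8.65 [560.20093081 -91.34764028 195.94358725] [4.82814103 4.20262431 2.71099522] 0.9956664727234541
```

View pics/s5.png

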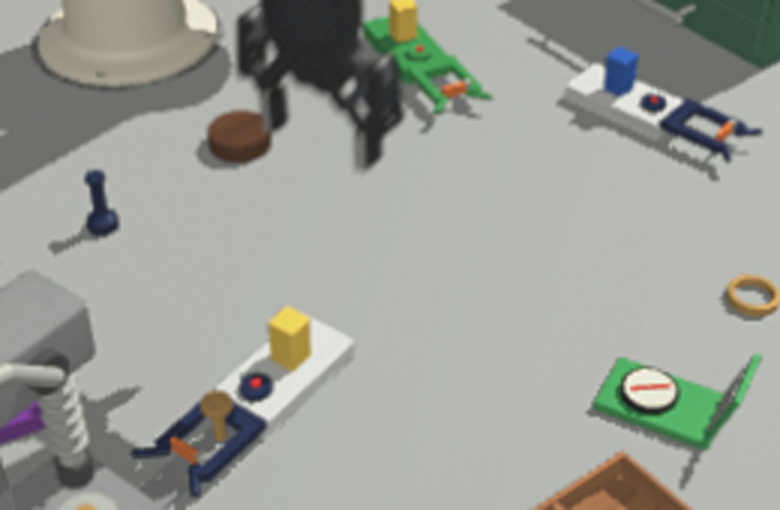

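The shuttle lies flat and free with the pin (215,415) inside the throat and the latch (183,450) shut behind it. The blue spare is untouched and the gripper is clear. I'm handing in.

```bash
python3 -c "
from station import bot
print(bot.job_done())"
```

```text
the job is handed in; nothing more can be done
None
```

The yellow-handled aluminium shuttle is coupled to the press, and I handed the job in at about 8.7 s; no verdict came back. I carried it to the press, set it flat and re-gripped it, then pushed its hook onto the brass pin until it bottomed out. The reaction rose to about 25 N, with the pin at shuttle x of roughly 90 mm. I then eased back a few millimetres, let go and lifted clear.

- **Last picture:** it shows the pin in the throat with the orange latch shut behind it, the shuttle flat on the counter, and the blue spare still in place with the gripper well clear. I did not tug the shuttle, so the latch being shut is judged from the pictures only.
- **Disagreements:**
  - The first shuttle positions from the top and wrist cameras differed by about 4 mm; I used the wrist one.
  - Two readings of the press direction differed by about 2°; the mouth's clearance covered it.
  - The tool tilted by 1–2° during the moves, which is why I re-gripped.

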